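Show the spool's scribed band to the inspection camera

ROBOT

A 6-joint arm with a two-finger parallel gripper is mounted at the origin on the work surface. World frame = base frame: x ahead of the robot, y to its left, z up, the work surface at z = 0. Lengths are in m, angles in rad, forces in N, time in s.
With the tool pointing down it reaches from about 0.325 to 0.775 m from the base axis. Payload 5.5 kg.
Tool frame: the origin (TCP) lies on the centre line of the jaws, within the pads' length; the fingertips stand 22 mm ahead of it and the grasp point (between the pads) lies 3 mm ahead of it (arm.tcp_to_tips is the z of the fingertips in the tool frame, in m); z points along the fingers, y is the line along which they close (so a half turn about z gives the same grasp; the last joint's range is limited). The gripper opens to 85 mm and grips with 20 to 120 N. Pads are 22 mm wide; open, the fingers measure 114 mm over their backs; the gripper's body (76 mm by 85 mm) begins 54 mm behind the grasp point. The pads swing forward as they close: fully open they stand 13 mm farther back than shut.
Start: joints at [1.139, 0.091, 1.231, -0, 1.82, -0.057], TCP at [0.22, 0.558, 0.253] pointing down, gripper open.
Joint ranges: [-2.87, 2.87], [-0.86, 2.18], [0.17, 2.46], [-1.51, 4.65], [0.06, 2.69], [-2.65, 2.65]. Speed limits (rad/s): [2.57, 2.57, 3.01, 3.14, 3.14, 3.14].

INTERFACE

Orientations are given as [roll, pitch, yaw] about the fixed x, y, z axes, in that order (R = Rz(yaw) Ry(pitch) Rx(roll)).
In Python, from cell import arm gives the robot as it stands.
- The arm moves only by the tool carry_out, never from a script. Its argument "commands" is a list of rows, each a list of 6 numbers: the shift along the world's x, y, z in mm, then the turn, a rotation vector about the world's x, y, z in degrees. In form: [[dx, dy, dz, wx, wy, wz], ...]. A call has 1 to 5 rows; each row shifts and turns the commanded pose from where the row before left it; what a row does not reach is not made up. A row lasts 1/8 s, in which the tool goes at most 62.5 mm and 10.7 degrees, less where a joint would pass 70% of its speed; a pose out of reach is approached as far as the arm can. A call is refused whole if a number of a shift passes 62.5 or a number of a turn 10.7, either way. A call with a gripper value outside its range is refused whole. "fingers" is the closure, from 0 (fully open) to 1 (shut), set as the call begins (left out, the last holds). The fingers move at their own pace and stop on an object; the grip force is fixed at half the most. Time passes only in rows, so rows that do not move let the fingers close. It gives the time, the measured TCP pose, the force, the opening and the grip force at its end, in the units of the state.
- arm.get_obs(): the state, without advancing time (a new reading comes with each control period).
- arm.read_camera(name): name is "side" or "top" or "wrist"; returns a dict with "color" (420x560x3 uint8, red, green, blue), "mtx" (3x3 intrinsics, pixels), "rvec" (rotation vector, rad) and "tvec" (3), from world to camera coordinates, as OpenCV has them. Camera axes: x right, y down, z forward; pixel columns grow to the right and rows downward; lengths in m; the calibration is good to about 2 mm. A picture is of the moment at which its call begins. There is no depth.
- arm.job_done(): hands the job in; it is judged then, once.
The state is a dict: "time_s": time; "joints": joint angles; "joint_vel": joint speeds; "joint_torque": joint torques, N m; "position": TCP position; "tcp_rot": TCP orientation; "contact_force": force on the tool from outside, world axes, zero at the start; "ft_torque": the same for the moment, N m; "finger_gap": finger opening in m; "grasp_force": force on a finger pad.
Only numpy, scipy, OpenCV 4.12 (cv2) and the standard library are available. Lean on these libraries where they do the work, as an engineer would, in place of code of your own. Each camera call takes 0.05 s, during which the arm holds its last target. There are 200 camera calls.

TASK

Mount the flanged aluminium spool on the upright spindle, lowering it fully home rather than dropping it, and let go of it. Then turn the sprung inspection mirror by its handle until the fixed inspection camera, looking into the mirror, has the scribed band of the mounted spool in the middle of its view, and finish with the gripper still holding the mirror at that angle. Leave the other things on the bench where they are.

Things in the scene. Friction and masses are not known exactly. Their poses are not given: they have to be found in the camera images.
- spool: Loose aluminium bobbin (0.15 to 0.3 kg), standing upright on the bench at the start: 70 mm high, two round flanges 56 mm in diameter and 7 mm thick at its ends, barrel 44 mm in diameter between them, through bore 21 mm. It is the same either way up. Origin: centre of its underside; z along its axis.
- spool_mark (a point): Point on the spool's axis at mid height (35 mm above its underside), the centre of the dark scribed band, 7 mm wide, that runs all round the barrel.
- spindle: Fixed fixture: dark round base 76 mm in diameter and 30 mm high, whose top is the seat for the spool, with an upright steel pin 17 mm in diameter in its centre that ends, with a tapered tip, 115 mm above the bench. Origin: centre of its underside on the bench; z up. With the spool home its mark is 65 mm above this origin.
- station: Fixed mirror station: dark round base 150 mm in diameter, 12 mm high, with a straight dark foot running out to a small white camera that looks back at the mirror. Origin: on the bench, on the mirror's vertical turning axis; z up, x points from that axis to the camera. The camera is 85 mm high at most and reaches from 132 to 234 mm along x.
- lens (a point): Centre of the camera's front lens, 132 mm from the mirror's axis along the station's x and 65 mm above the bench (the level of the mirror's centre and of the band on the mounted spool). The camera looks straight at the mirror's axis.
- mirror (a joint): Turning angle of the mirror about the station's vertical axis, rad, 0 to 1.3, growing counter-clockwise seen from above. At value q the mirror's face looks 0.09 + q counter-clockwise of the direction to the lens. A return spring rests it at 0 against a stop: torque 0.036 N m there, growing by 0.06 N m per rad; let go, the mirror swings back.
- mirror_handle: Upright black flat bar on top of the mirror, 12 mm thick, 50 long, 98 to 128 mm above the bench, centred on the turning axis. Below it a thin stem, and from 91 mm down the mirror (66 mm wide). Origin: on the turning axis at bench level; z up, x where the mirror's reflecting face looks (across the bar), y along bar and mirror. The reflecting face contains the turning axis.
- handle_top (a point): Centre of the top of the mirror's handle, on the turning axis, 128 mm above the bench.
- sight (a point): The camera's line of sight after the mirror: origin on the mirror's axis at lens height, x along the reflected line, z up. The camera sees what this line meets. A thin steel pointer just above the station's base, its tip 64 mm from the axis, is geared 2:1 to the mirror and lies along this x: it shows where the camera looks.
- sleeve: Bystander, loose: plain aluminium tube without flanges or band, 50 mm in diameter, 70 mm high. Origin: centre of its underside.
- test_block: Bystander, loose: flat steel disc 60 mm in diameter, 14 mm high. Origin: centre of its underside.
- screwdriver: Bystander, loose: screwdriver 170 mm long, lying. Origin: near its middle, on the bench.
- mouse: Bystander, loose: black computer mouse 100 by 60 by 30 mm. Origin: centre of its underside.
- loupe: Bystander, loose: black magnifier 40 mm in diameter, 42 mm high. Origin: centre of its underside.
Things that resemble listed ones, but are neither listed nor needed, are in the scene too. What is shaped like the spool but red is not meant.

How it is judged:
By the outcome, as a careful person would: the job done as asked, in the order asked, and still so for the second after the job is handed in, while the arm keeps its last pose, push and grip.
It also fails if it takes over 54 s, if anything falls off the work surface, if the arm or the gripper's body presses on something with over 40 N, if the wrist force passes 120 N, or if a joint passes its speed limit or range.

## Working session

There is one attempt and no reset: what is moved stays moved. The work goes in short steps, Python scripts to look and compute and a tool call to move; the robot and the scene stay as the last step left them, time stands still between calls to the robot, and variables do not carry over. Pictures are saved under pics/ and viewed, at most 13 in all, crops included, and the job is handed in when it is done.

Besides the shell and the picture viewer there is one more tool, called after "Request:" as name(argument=value, ...) on one line, values as JSON. carry_out: Moves the arm, as the interface text tells. Its arguments: {"type":"object","properties":{"commands":{"type":"array","items":{"type":"array","items":{"type":"number"}}},"fingers":{"type":"number"}},"required":["commands"]}

```bash
mkdir -p pics; cat > h.py <<'E'
import numpy as np, cv2
from cell import arm
def cam(n):
    d=arm.read_camera(n); return d
def save(d,f): cv2.imwrite('pics/'+f,cv2.cvtColor(d['color'],cv2.COLOR_RGB2BGR))
def ray(d,u,v):
    R=cv2.Rodrigues(np.array(d['rvec'],float))[0]; t=np.array(d['tvec'],float).ravel()
    c=-R.T@t; r=R.T@np.linalg.inv(d['mtx'])@np.array([u,v,1.0]); return c,r
def onz(d,u,v,z):
    c,r=ray(d,u,v); return c+r*(z-c[2])/r[2]
def proj(d,p):
    return cv2.projectPoints(np.array(p,float).reshape(-1,3),np.array(d['rvec'],float),np.array(d['tvec'],float),d['mtx'],None)[0].reshape(-1,2)
E
python3 - <<'E'
from h import *
import pickle
D={}
for n in('top','side'):
    d=cam(n);D[n]=d;save(d,n+'0.png');print(n,ray(d,280,210))
pickle.dump(D,open('d0.pkl','wb'))
o=arm.get_obs();print(o['position'],o['tcp_rot'],arm.tcp_to_tips)
E
```

```text
top (array([3.56074586e-01, 3.08841098e-04, 1.33089116e+00]), array([ 0.14979296, -0.0012936 , -0.98873001]))
side (array([ 0.28874924, -0.82081146,  0.58012124]), array([ 0.25548372,  0.84223602, -0.47528448]))
[0.21956325 0.55814747 0.25221922] [-3.13977272e+00 -9.79446423e-05  2.76681842e+00] 0.022
```

View pics/top0.png

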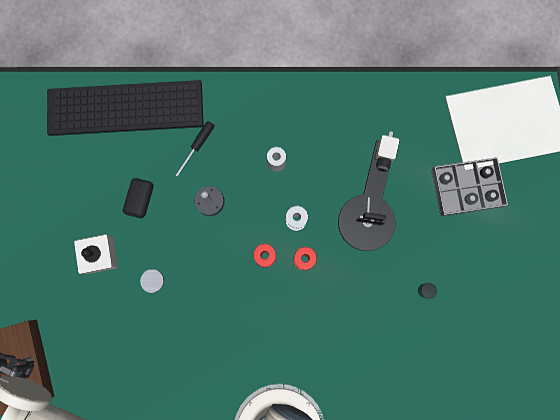

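View pics/side0.png

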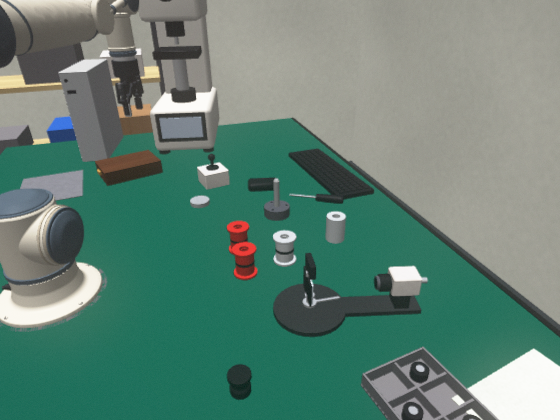

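The top view shows the robot at the bottom, x up and y left. Candidates for the spool:
- White flanged bobbin with a dark band, at top (296,217) and side (285,248). It matches the description.
- Plain tube, at top (276,157) and side (336,227). This is the sleeve.
- Red bobbins, at top (264,255) and (305,258). Excluded by the task.

The spindle is at top (208,200), and the station's disc is at (367,222) with its camera at (388,148). I choose the white flanged bobbin.

```bash
python3 - <<'E'
from h import *
import pickle
D=pickle.load(open('d0.pkl','rb'));t=D['top'];s=D['side']
def blob(d,box,f):
    x0,y0,x1,y1=box; c=d['color'][y0:y1,x0:x1].astype(int); m=f(c).astype(np.uint8)
    cs,_=cv2.findContours(m,cv2.RETR_EXTERNAL,cv2.CHAIN_APPROX_NONE); c=max(cs,key=cv2.contourArea)
    e=cv2.fitEllipse(c); return e[0][0]+x0,e[0][1]+y0,e[1],cv2.contourArea(c),
br=lambda c:(c.min(2)>130)
ng=lambda c:(abs(c[...,1]-c[...,0])<18)&(c.max(2)<140)
b=blob(t,(280,200,315,235),br);print('spool',b,onz(t,b[0],b[1],.07))
b=blob(t,(190,180,228,220),lambda c:(abs(c[...,1]-c[...,0])<22));print('spindle',b,onz(t,b[0],b[1],.03))
b=blob(t,(330,190,400,255),lambda c:(c[...,1]-c[...,0]<25));print('station',b,onz(t,b[0],b[1],.012))
print('sleeve',onz(t,277,155,.07),'cam',onz(t,389,147,.085), 'handle',onz(t,372,218,.128))
A=cv2.resize(s['color'][150:330,220:420],None,fx=3,fy=3,interpolation=2)[:540,:600]
cv2.imwrite('pics/c1.png',A[...,::-1])
B=cv2.resize(t['color'][130:260,180:410],None,fx=3.4,fy=3.4,interpolation=2)
cv2.imwrite('pics/c2.png',B[...,::-1])
E
```

```text
spool (296.20762062072754, 217.8003101348877, (21.234926223754883, 24.13446807861328), 400.5) [ 0.52737183 -0.04197897  0.07      ]
spindle (209.09331512451172, 200.6811580657959, (28.04145622253418, 29.14250946044922), 639.5) [0.57746929 0.18303717 0.03      ]
station (366.6489677429199, 220.66064262390137, (55.156410217285156, 60.117671966552734), 2552.5) [ 0.52790844 -0.22829221  0.012     ]
sleeve [0.6892122  0.00644833 0.07      ] cam [ 0.70625564 -0.27680221  0.085     ] handle [ 0.51922033 -0.22112504  0.128     ]
```

View pics/c1.png

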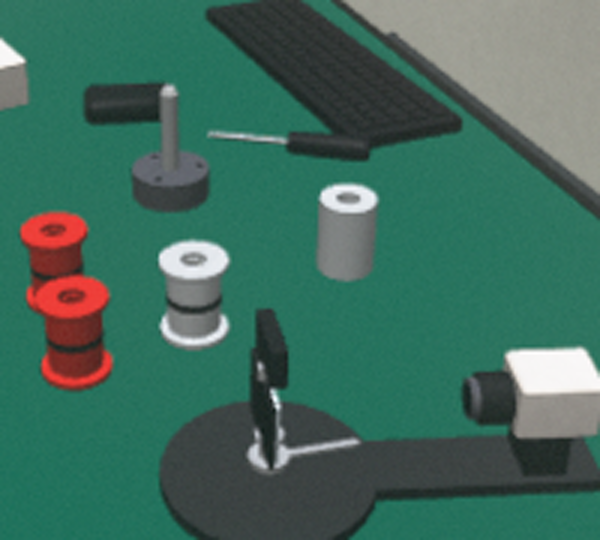

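View pics/c2.png

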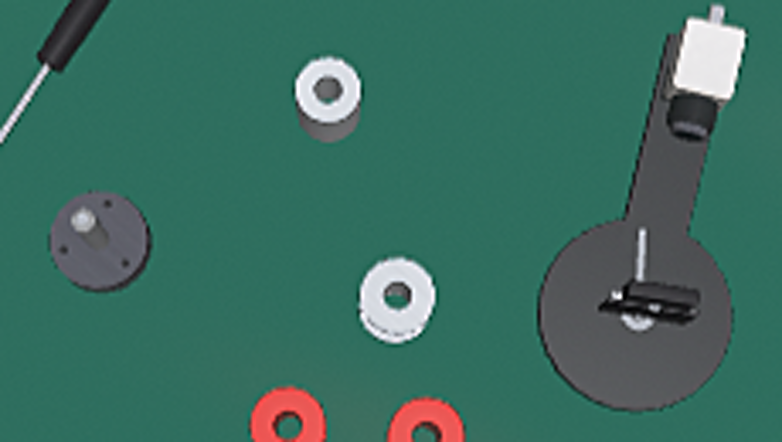

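The crop shows the white bobbin with flanges and a dark band at c1 (194,293), so that choice is confirmed. The sleeve is at (346,230), the pin tip at (169,90), and the pointer lies towards the camera. Next I move over towards the spindle for a closer wrist-camera view.

Request:
carry_out(commands=[[36,-42,0,0,0,0],[36,-42,0,0,0,0],[36,-42,0,0,0,0],[36,-42,0,0,0,0],[36,-42,0,0,0,0]], fingers=0)

```text
time_s: 0.72
position: [0.4004, 0.3468, 0.2528]
tcp_rot: [-3.141, -0.0, 2.767]
contact_force: [1.5, 0.5, 0.9]
finger_gap: 0.0855
grasp_force: 0.0
```

Request:
carry_out(commands=[[36,-42,0,0,0,0],[36,-42,0,0,0,0],[36,-42,10,0,0,0],[36,-42,10,0,0,0],[0,0,0,0,0,0]])

```text
time_s: 1.35
position: [0.5455, 0.1773, 0.2729]
tcp_rot: [-3.141, 0.0, 2.761]
contact_force: [0.0, 0.1, -0.5]
finger_gap: 0.0851
grasp_force: 0.0
```

```bash
python3 - <<'E'
from h import *
import pickle
d=cam('wrist');save(d,'w1.png');pickle.dump(d,open('w1.pkl','wb'))
o=arm.get_obs();print(o['time_s'],o['position'],o['tcp_rot'],ray(d,280,210),d['mtx'][0,0])
print(proj(d,[[.577,.183,.115],[.577,.183,.03]]))
E
```

```text
1.4 [0.54437647 0.17899074 0.27263564] [-3.14110292e+00 -1.03686195e-03  2.76360091e+00] (array([0.470318 , 0.2073175, 0.3947262]), array([ 0.30238587, -0.1158643 , -0.94619184])) 330.975972503369
[[297.2634261  222.93369343]
 [293.28005803 196.22833336]]
```

View pics/w1.png

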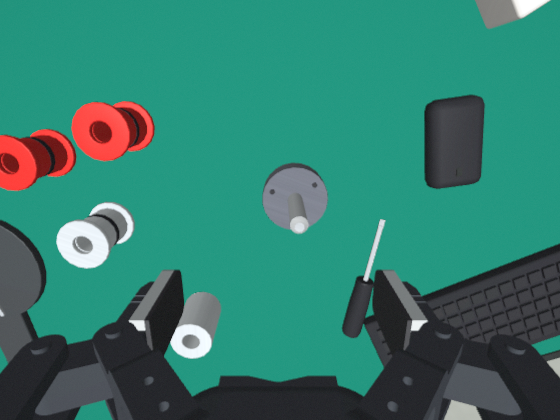

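The wrist view shows the pin tip at (299,226), the seat centred near (295,195), and the white spool's top flange at (84,243). Now to measure these.

```bash
cat >> h.py <<'E'
def fit(d,box,f,z):
    x0,y0,x1,y1=box; c=d['color'][y0:y1,x0:x1].astype(int); m=f(c).astype(np.uint8)
    cs,_=cv2.findContours(m,cv2.RETR_EXTERNAL,cv2.CHAIN_APPROX_NONE); c=max(cs,key=cv2.contourArea).reshape(-1,2)+[x0,y0]
    p=np.array([onz(d,u,v,z)[:2] for u,v in c])
    return c,p
def circ(p,w=1.5e-3):
    from scipy.optimize import least_squares
    x=np.r_[p.mean(0),.03]
    r=least_squares(lambda q:np.hypot(p[:,0]-q[0],p[:,1]-q[1])-q[2],x,loss='soft_l1',f_scale=w*.5); return r.x
E
python3 - <<'E'
from h import *
import pickle
d=pickle.load(open('w1.pkl','rb'))
# seat top rim: use lower/side part of outline (wall visible only on the far side)
c,p=fit(d,(255,155,335,240),lambda c:(c[...,1]-c[...,0]<40),.03)
q=circ(p);print('seat z.03',q)
cc=d['color'][212:240,285:312].astype(int).min(2); ys,xs=np.nonzero(cc>150); print(len(xs), xs.mean()+285,ys.mean()+212)
for y in range(212,238,2): print(cc[y-212,2:26:2])
print(onz(d,xs.mean()+285,ys.mean()+212,.113))
c,p=fit(d,(50,195,115,275),lambda c:(c.min(2)>195),.07);q=circ(p);print('spool',q,c.min(0),c.max(0))
E
```

```text
seat z.03 [0.57871961 0.18368486 0.03823944]
253 298.67588932806325 224.09486166007906
[132 125 127 129 129 124 116 111 104 113 131 132]
[128 127 129 127 129 124 119 110 104  99 131 130]
[131 124 127 129 128 158 174 171 109  98 128 131]
[131 127 127 185 205 205 201 198 191 156 126 133]
[130 126 173 205 206 206 205 201 196 190 153 131]
[130 125 197 204 205 203 205 198 194 192 181 128]
[127 126 197 199 203 214 217 220 204 185 184 138]
[129 127 198 199 217 219 218 216 216 181 185 107]
[114 128 191 199 221 222 220 218 218 174 126  36]
[ 36  44  86 191 203 224 224 223 191 146  51  38]
[ 33  37  35  77 161 187 194 192 120  46  34  34]
[37 38 39 35 39 57 56 42 38 34 38 37]
[36 35 38 38 37 35 38 36 36 38 37 34]
[0.57930157 0.18362089 0.113     ]
spool [ 0.53169344 -0.04457926  0.02685726] [ 57 221] [107 267]
```

Request:
carry_out(commands=[[-4,-55,-10,0,0,0],[-4,-55,-20,0,0,0],[-4,-56,-20,0,0,0],[-3,-56,-20,0,0,0],[0,0,0,0,0,0]])

```text
time_s: 2.02
position: [0.527, -0.0434, 0.2005]
tcp_rot: [-3.14, -0.004, 2.763]
contact_force: [-0.5, 1.0, 0.5]
finger_gap: 0.0853
grasp_force: 0.0
```

```bash
python3 - <<'E'
from h import *
import pickle
d=cam('wrist');save(d,'w2.png');pickle.dump(d,open('w2.pkl','wb'))
o=arm.get_obs();print(o['time_s'],o['position'],o['tcp_rot'])
u,v=proj(d,[.531,-.044,.07])[0].astype(int);print(u,v)
c,p=fit(d,(u-60,v-60,u+60,v+50),lambda c:(c.min(2)>195),.07);q=circ(p);print('spool',q,c.min(0),c.max(0))
E
```

```text
2.075 [ 0.52769819 -0.04165777  0.20193846] [ 3.14157091e+00 -2.65743000e-03  2.76509468e+00]
279 209
spool [ 0.52977113 -0.04321278  0.02833978] [246 163] [314 241]
```

View pics/w2.png

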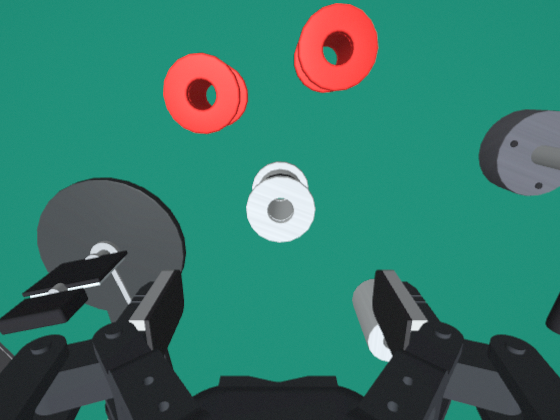

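The spool's top flange is at wrist (280,209), centred between the jaws, and both fingers have clear space. Next: descend and grip the upper flange.

Request:
carry_out(commands=[[1,-1,-45,0,0,0],[0,0,-45,0,0,0],[0,0,-35,0,0,0],[0,0,-16,0,0,0],[0,0,0,0,0,0]])

```text
time_s: 2.7
position: [0.5294, -0.0413, 0.062]
tcp_rot: [3.142, -0.001, 2.769]
contact_force: [0.3, 0.1, 1.0]
finger_gap: 0.0854
grasp_force: 0.0
```

Request:
carry_out(commands=[[0,0,0,0,0,0],[0,0,0,0,0,0],[0,0,0,0,0,0],[0,0,0,0,0,0],[0,0,0,0,0,0]], fingers=1)

```text
time_s: 3.32
position: [0.5309, -0.0427, 0.0649]
tcp_rot: [3.14, 0.004, 2.767]
contact_force: [-0.6, 0.9, 6.5]
finger_gap: 0.0532
grasp_force: 62.5
```

Request:
carry_out(commands=[[0,0,10,0,0,0],[0,0,30,0,0,0],[0,0,45,0,0,0],[0,0,45,0,0,0],[0,0,0,0,0,0]])

```text
time_s: 3.95
position: [0.5314, -0.043, 0.1975]
tcp_rot: [3.14, 0.008, 2.767]
contact_force: [0.1, -0.1, -2.6]
finger_gap: 0.0529
grasp_force: 63.7
```

```bash
python3 - <<'E'
from h import *
import pickle
d=cam('wrist');pickle.dump(d,open('w3.pkl','wb'))
s=cam('side');o=arm.get_obs();print(o['time_s'],o['position'],o['tcp_rot'],o['contact_force'],o['finger_gap'])
p=o['position'];u,v=proj(s,p)[0].astype(int);print(u,v)
A=cv2.resize(s['color'][v-50:v+50,u-50:u+50],(400,400),interpolation=2)
B=cv2.resize(d['color'][140:340,180:380],(400,400),interpolation=2)
cv2.imwrite('pics/g.png',np.hstack([A,B])[...,::-1])
E
```

```text
4.05 [ 0.52955308 -0.04270553  0.19199027] [-3.14152356e+00 -1.08737026e-04  2.76663487e+00] [ 0.61509545 -0.27863966 -3.43634389] 0.053491932856110536
281 189
```

View pics/g.png

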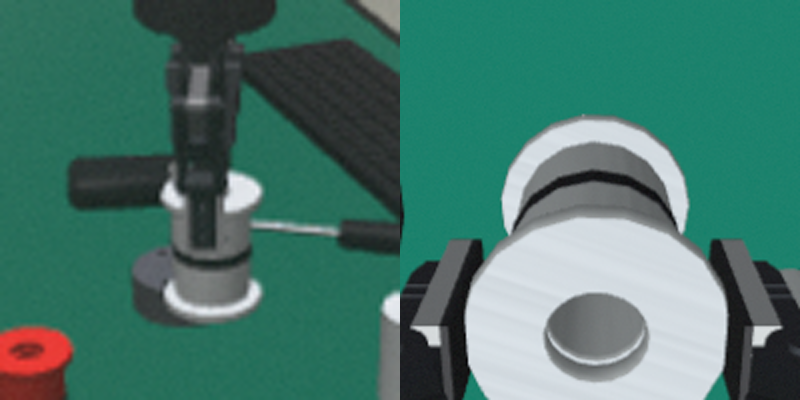

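The left crop shows the spool hanging upright, with the pads on the upper flange. In the right crop the bore centre is at (597,337), wrist pixel (278.5,308.5). Next I compute the spool's offset and tilt.

```bash
python3 - <<'E'
from h import *
import pickle
d=pickle.load(open('w3.pkl','rb'))
z=.200
g=d['color'].astype(int)
m=(g.min(2)<170).astype(np.uint8)[270:345,235:325]
cs,_=cv2.findContours(m,cv2.RETR_LIST,cv2.CHAIN_APPROX_NONE)
for c in cs:
    c=c.reshape(-1,2)+[235,270]
    if len(c)>60 : 
        p=np.array([onz(d,u,v,z)[:2] for u,v in c]);print('bore',len(c),c.min(0),c.max(0),circ(p))
# lower flange upper arc: green->white boundary
for zb in (.128,.137):
    P=[]
    for u in range(236,322,4):
        col=g[180:260,u]; dg=(col[:,1]-col[:,0])<50
        if dg.any(): P.append(onz(d,u,180+np.argmax(dg),zb)[:2])
    print(zb,len(P),circ(np.array(P)))
# left/right edges of lower flange & upper flange
for v in range(215,245,6): 
    r=(g[v,200:360,1]-g[v,200:360,0])<50; x=np.nonzero(r)[0]; print(v,x.min()+200,x.max()+200)
E
```

```text
bore 97 [255 307] [301 322] [164.30967449 -51.20694784 171.57571875]
bore 136 [252 286] [304 330] [ 0.5348438  -0.04470008  0.01089609]
0.128 22 [ 0.53649368 -0.04574276  0.02892837]
0.137 22 [ 0.53264418 -0.04420925  0.02756254]
215 240 314
221 236 318
227 233 321
233 232 322
239 231 323
```

Request:
carry_out(commands=[[5,25,10,0,0,0],[12,55,0,0,0,0],[13,60,0,0,0,0],[12,55,0,0,0,0],[7,32,0,0,0,0]])

```text
time_s: 4.68
position: [0.5777, 0.1869, 0.1988]
tcp_rot: [-3.139, -0.004, 2.769]
contact_force: [0.4, 0.1, -2.5]
finger_gap: 0.0533
grasp_force: 64.1
```

Request:
carry_out(commands=[[0,0,-6,0,0,0],[0,0,0,0,0,0],[0,0,0,0,0,0]])

```text
time_s: 5.05
position: [0.5784, 0.1832, 0.1955]
tcp_rot: [-3.14, -0.001, 2.765]
contact_force: [-0.0, -0.5, -2.2]
finger_gap: 0.0533
grasp_force: 64.2
```

```bash
python3 - <<'E'
from h import *
import pickle
d=cam('wrist');pickle.dump(d,open('w4.pkl','wb'))
s=cam('side');pickle.dump(s,open('s4.pkl','wb'));o=arm.get_obs();print(o['time_s'],o['position'],o['tcp_rot'],o['contact_force'],o['finger_gap'])
u,v=proj(s,[.579,.184,.115])[0].astype(int);print(u,v)
A=cv2.resize(s['color'][v-60:v+40,u-50:u+50],(400,400),interpolation=2)
B=cv2.resize(d['color'][140:340,180:380],(400,400),interpolation=2)
cv2.imwrite('pics/g2.png',np.hstack([A,B])[...,::-1])
E
```

```text
5.15 [0.57868028 0.18331235 0.19632862] [-3.14147368e+00  7.05211450e-05  2.76531146e+00] [ 0.85335548  0.26500058 -2.72646099] 0.053265807174827484
274 178
```

View pics/g2.png

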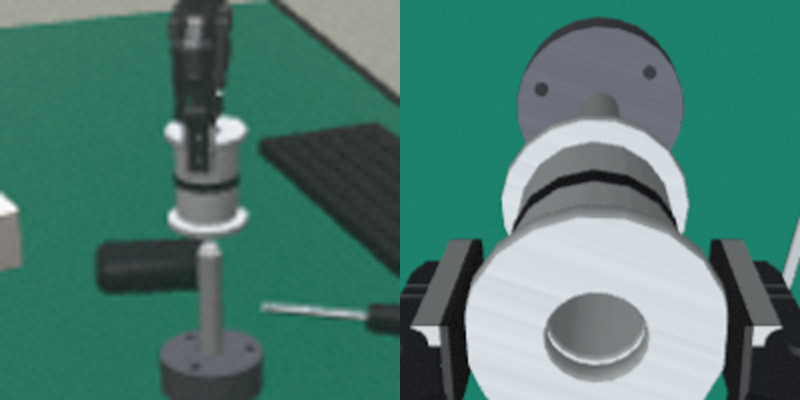

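The side crop shows the spool axis at column 207.5 and the pin at 209, so they agree to under 1 mm. In the wrist crop the lateral offset is about 0.6 mm. I trim that and lower slowly.

Request:
carry_out(commands=[[0.5,0.5,-10,0,0,0],[0,0,-5,0,0,0],[0,0,-4,0,0,0],[0,0,-4,0,0,0],[0,0,-4,0,0,0]])

```text
time_s: 5.78
position: [0.5792, 0.1849, 0.1691]
tcp_rot: [3.142, 0.0, 2.767]
contact_force: [-0.5, -0.1, -3.8]
finger_gap: 0.053
grasp_force: 64.2
```

Request:
carry_out(commands=[[0,0,-3,0,0,0],[0,0,-3,0,0,0],[0,0,-3,0,0,0],[0,0,0,0,0,0]])

```text
time_s: 6.28
position: [0.579, 0.1848, 0.1599]
tcp_rot: [-3.141, -0.0, 2.767]
contact_force: [1.0, 0.4, -2.9]
finger_gap: 0.0533
grasp_force: 64.2
```

Request:
carry_out(commands=[[0,0,-10,0,0,0],[0,0,-10,0,0,0],[0,0,-10,0,0,0],[0,0,-10,0,0,0],[0,0,-8,0,0,0]])

```text
time_s: 6.9
position: [0.5789, 0.1848, 0.1112]
tcp_rot: [-3.141, -0.001, 2.767]
contact_force: [-0.0, 0.1, -2.6]
finger_gap: 0.0534
grasp_force: 64.2
```

Request:
carry_out(commands=[[0,0,-5,0,0,0],[0,0,-4,0,0,0],[0,0,-3,0,0,0],[0,0,0,0,0,0]])

```text
time_s: 7.4
position: [0.5791, 0.1848, 0.1002]
tcp_rot: [-3.142, -0.0, 2.767]
contact_force: [-1.5, -0.1, -2.8]
finger_gap: 0.0533
grasp_force: 64.2
```

Request:
carry_out(commands=[[0,0,-3,0,0,0],[0,0,-2,0,0,0],[0,0,-2,0,0,0],[0,0,0,0,0,0]])

```text
time_s: 7.9
position: [0.5794, 0.1848, 0.095]
tcp_rot: [3.141, 0.001, 2.767]
contact_force: [-2.7, -2.1, 6.1]
finger_gap: 0.0531
grasp_force: 64.8
```

Request:
carry_out(commands=[[0,0,-1,0,0,0],[0,0,0,0,0,0]])

```text
time_s: 8.15
position: [0.5795, 0.1848, 0.095]
tcp_rot: [3.141, 0.002, 2.767]
contact_force: [-5.5, -1.8, 9.4]
finger_gap: 0.053
grasp_force: 65.1
```

Contact came at z≈0.095, which is the grasp height on the bench plus the 30 mm seat, so the spool is home. Now I release it.

Request:
carry_out(commands=[[0,0,1,0,0,0],[0,0,0,0,0,0],[0,0,0,0,0,0],[0,0,0,0,0,0],[0,0,0,0,0,0]], fingers=0)

```text
time_s: 8.78
position: [0.5791, 0.1849, 0.0931]
tcp_rot: [-3.141, -0.0, 2.767]
contact_force: [-0.9, 1.0, 0.2]
finger_gap: 0.0854
grasp_force: 0.0
```

Request:
carry_out(commands=[[0,0,20,0,0,0],[0,0,40,0,0,0],[0,0,50,0,0,0],[0,0,10,0,0,0],[0,0,0,0,0,0]])

```text
time_s: 9.4
position: [0.5796, 0.185, 0.2152]
tcp_rot: [3.14, 0.002, 2.767]
contact_force: [-0.2, -0.4, -0.2]
finger_gap: 0.0853
grasp_force: 0.0
```

```bash
python3 - <<'E'
from h import *
import pickle
d=cam('wrist');pickle.dump(d,open('w5.pkl','wb'))
s=cam('side');o=arm.get_obs();print(o['time_s'],o['position'],o['finger_gap'])
u,v=proj(s,[.579,.184,.065])[0].astype(int);print(u,v,proj(s,[[.579,.184,.1],[.579,.184,.115]]))
A=cv2.resize(s['color'][v-50:v+50,u-50:u+50],(400,400),interpolation=2)
B=cv2.resize(d['color'][140:340,180:380],(400,400),interpolation=2)
cv2.imwrite('pics/g3.png',np.hstack([A,B])[...,::-1])
c,p=fit(d,(215,150,345,262),lambda c:(c.min(2)>195),.1);q=circ(p);print('spool top',q,c.min(0),c.max(0))
E
```

```text
9.5 [0.57872288 0.18475112 0.21188548] 0.08503525929459045
274 194 [[274.67302205 183.83608082]
 [274.5633536  178.98441004]]
spool top [0.57750895 0.1845027  0.02932698] [241 161] [312 244]
```

View pics/g3.png

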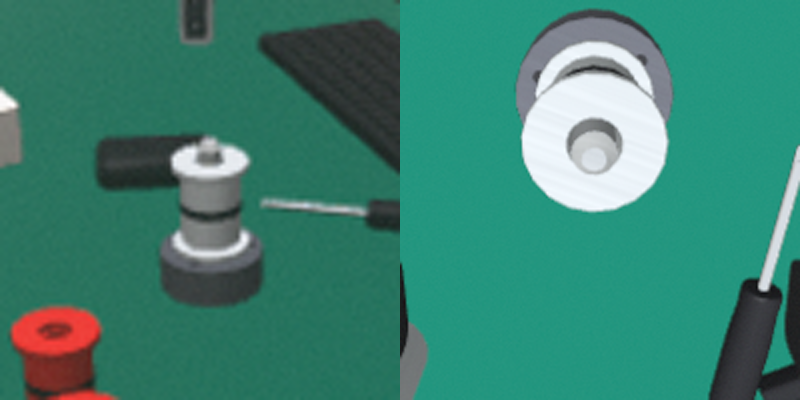

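The left crop shows the spool seated on the base, with the pin tip standing above it at (208,145). In the wrist crop the pin is inside the bore at (594,158). Now I move to the mirror station.

Request:
carry_out(commands=[[-3,-30,10,0,0,-8],[-7,-52,10,0,0,-10],[-7,-52,10,0,0,-10],[-7,-52,5,0,0,-10],[-7,-52,5,0,0,-10]])

```text
time_s: 10.12
position: [0.5472, -0.0546, 0.2513]
tcp_rot: [-3.139, -0.002, 1.924]
contact_force: [0.0, -0.8, -0.3]
finger_gap: 0.0852
grasp_force: 0.0
```

Request:
carry_out(commands=[[-7,-52,0,0,0,-10],[-7,-52,0,0,0,-10],[-6,-42,0,0,0,-10],[-4,-30,0,0,0,-2],[0,0,0,0,0,0]])

```text
time_s: 10.75
position: [0.5231, -0.2308, 0.2507]
tcp_rot: [-3.137, -0.001, 1.367]
contact_force: [0.3, 0.4, 0.0]
finger_gap: 0.0854
grasp_force: 0.0
```

```bash
python3 - <<'E'
from h import *
import pickle
d=cam('wrist');pickle.dump(d,open('w6.pkl','wb'));save(d,'w6.png')
o=arm.get_obs();print(o['time_s'],o['position'],o['tcp_rot'],o['joints'])
E
```

```text
10.8 [ 0.52353622 -0.22954168  0.25113645] [-3.13811724e+00 -1.34796992e-03  1.36921394e+00] [-4.72920617e-01  1.71377224e-02  1.31108611e+00  3.78586768e-04
  1.81707835e+00 -2.71248951e-01]
```

View pics/w6.png

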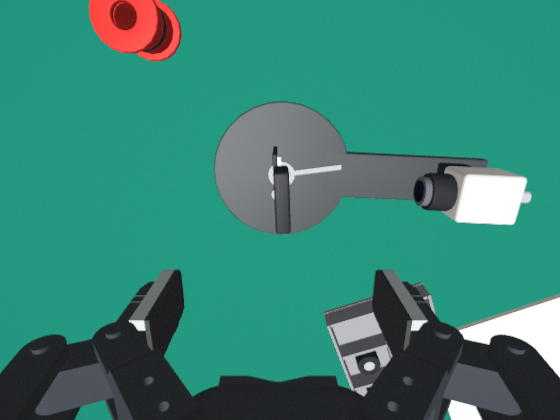

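The wrist view shows the station's disc centred at (281,168), the handle bar at (282,200), the pointer tip at (341,168), the lens front near (422,191), and the camera body at (490,195).

```bash
python3 - <<'E'
from h import *
import pickle
d=pickle.load(open('w6.pkl','rb'));g=d['color'].astype(int)
c,p=fit(d,(205,90,355,245),lambda c:(c[...,1]-c[...,0]<50),.012)
k=(c[:,0]<335)&(c[:,0]>206)
q=circ(p[k]);print('disc',q); ax=q[:2]
# handle top: dark pixels
m=(g.max(2)<45)
ys,xs=np.nonzero(m[160:240,262:300]);
for v in range(150,238,6): print(v,''.join('%4d'%x for x in g[v,266:298,:].max(1)[::2]))
# foot edges at z=.012?
E1=[];E2=[]
for u in range(362,410,4):
    col=(g[130:220,u,1]-g[130:220,u,0])<50; y=np.nonzero(col)[0]+130; E1.append(onz(d,u,y.min(),.012)[:2]);E2.append(onz(d,u,y.max(),.012)[:2])
for E in(E1,E2):
    f=cv2.fitLine(np.array(E,np.float32),2,0,.01,.01).ravel();n=np.array([-f[1],f[0]]);print('foot',np.arctan2(f[1],f[0])if f[0]>0 else np.arctan2(-f[1],-f[0]),n@(f[2:]-ax))
t=onz(d,341,168,.016)[:2];print('ptr',t,np.arctan2(*(t-ax)[::-1]),np.hypot(*(t-ax)))
wh=(g.min(2)>200);cs=cv2.findContours(wh[160:230,440:520].astype(np.uint8),0,1)[0];cc=max(cs,key=cv2.contourArea).reshape(-1,2)+[440,160]
r=cv2.minAreaRect(cc.astype(np.float32));print(r)
t=onz(d,422,191,.065)[:2];print('lens',t,np.arctan2(*(t-ax)[::-1]),np.hypot(*(t-ax)))
E
```

```text
disc [ 0.52583995 -0.22928177  0.07390541]
150  135 134 132 122  31  27 133 135 132 132 129 131 131 130 130 128
156  132 133 134  93 102  69 138 136 132 129 131 130 130 130 129 128
162  132 133 133 103  98  74 255 255 218 216 162 128 129 129 127 126
168  133 133 211 205  38  31  28  28  28  30  30 195 231 223 127 126
174  131 203 232 205  60  75  73  73  74  74  76  64 228 230 229 219
180  132 131 220 230  77 103 102  99  96  90  89  52 230 219 129 125
186  130 129 129 130  65 101 101  98  93  92  89  57 120 124 123 123
192  129 127 126 221 121  98  99  96  91  89  87  57 116 123 123 122
198  126 127 127 146 141  91  95  94  91  87  84  61 111 122 121 121
204  125 125 125 125  94  80  94  93  89  85  81  64 111 119 118 118
210  124 121 124 121 102  74  95  89  87  83  79  63 109 118 118 117
216  122 123 121 121 120  66  93  90  86  83  78  66  88 115 117 115
222  120 119 118 120 120  66  88  87  83  82  77  67  73 116 113 115
228  120 120 119 118 117  68  87  85  83  79  76  65  68 114 114 112
234  154 154 150 147 143 142 126 124 140 140 142 143 146 145 154 154
foot -0.25484097 0.02542014462416265
foot -0.252887 -0.024306565799769506
ptr [ 0.59092941 -0.23764703] -0.12781886312209528 0.0656247991505997
((487.5973205566406, 198.95701599121094), (63.30921936035156, 47.802982330322266), 2.726310968399048)
lens [ 0.656918   -0.26383429] -0.2577396341186826 0.13555563788879868
```

Request:
carry_out(commands=[[2,0.5,-30,0,0,2],[0,0,-40,0,0,0],[0,0,-37,0,0,0],[0,0,-20,0,0,0],[0,0,0,0,0,0]])

```text
time_s: 11.42
position: [0.5255, -0.2275, 0.1244]
tcp_rot: [-3.138, -0.001, 1.407]
contact_force: [0.2, 0.4, 0.8]
finger_gap: 0.085
grasp_force: 0.0
```

```bash
python3 - <<'E'
from h import *
o=arm.get_obs();print(o['time_s'],o['position'],o['tcp_rot'],o['tcp_rot'][2]-np.pi/2)
import pickle
d=pickle.load(open('w6.pkl','rb'));print(onz(d,282.5,201,.128),onz(d,276,190,.128),onz(d,289,190,.128))
a=onz(d,281.5,172,.128);b=onz(d,284,231,.128);print(a,b,np.arctan2(*(a-b)[:2][::-1])-np.pi/2)
E
```

```text
11.425 [ 0.52550709 -0.22745765  0.12439906] [-3.13805460e+00 -1.33665309e-03  1.40660162e+00] -0.16419470672472247
[ 0.52679017 -0.22728247  0.128     ] [ 0.52366432 -0.21763234  0.128     ] [ 0.53341324 -0.21963844  0.128     ]
[ 0.53058408 -0.20473127  0.128     ] [ 0.52299165 -0.25209837  0.128     ] -0.15893715927332663
```

Request:
carry_out(commands=[[0,0,0,0,0,0],[0,0,0,0,0,0],[0,0,0,0,0,0],[0,0,0,0,0,0],[0,0,0,0,0,0]], fingers=1)

```text
time_s: 12.05
position: [0.5263, -0.2288, 0.127]
tcp_rot: [3.141, 0.0, 1.405]
contact_force: [-0.5, 0.1, 3.6]
finger_gap: 0.0109
grasp_force: 60.1
```

Request:
carry_out(commands=[[0,0,0,0,0,4],[0,0,0,0,0,4],[0,0,0,0,0,0]])

```text
time_s: 12.42
position: [0.5262, -0.2288, 0.127]
tcp_rot: [3.141, 0.0, 1.544]
contact_force: [-2.1, 1.5, 4.7]
finger_gap: 0.0105
grasp_force: 60.2
```

Request:
carry_out(commands=[[0,0,0,0,0,8],[0,0,0,0,0,8],[0,0,0,0,0,8],[0,0,0,0,0,8],[0,0,0,0,0,3.6]])

```text
time_s: 13.05
position: [0.5261, -0.2288, 0.127]
tcp_rot: [-3.142, 0.001, 2.167]
contact_force: [-2.1, 0.3, 5.2]
finger_gap: 0.0108
grasp_force: 60.4
```

Request:
carry_out(commands=[[0,0,0,0,0,0],[0,0,0,0,0,0]])

```text
time_s: 13.3
position: [0.5261, -0.2288, 0.127]
tcp_rot: [-3.142, 0.001, 2.164]
contact_force: [-2.8, 0.3, 5.0]
finger_gap: 0.0107
grasp_force: 60.4
```

```bash
python3 - <<'E'
from h import *
import pickle
o=arm.get_obs();print(o['time_s'],o['position'],o['tcp_rot'],o['contact_force'],o['ft_torque'],o['finger_gap'])
W=cam('wrist');t=cam('top');s=cam('side');pickle.dump((W,t,s),open('e.pkl','wb'))
P=[[.5263+r*np.cos(1.4444),-.2288+r*np.sin(1.4444),.016] for r in(0,.02,.064)]
for n,d in(('w',W),('t',t),('s',s)): print(n,proj(d,P).round(1).tolist())
f=lambda d,u,v,r:cv2.resize(d['color'][v-r:v+r,u-r:u+r],(400,400),interpolation=2)
pw=proj(W,P)[2].astype(int);pt=proj(t,P)[2].astype(int);ps=proj(s,P)[2].astype(int);print(pw,pt,ps)
cw=np.clip(pw,70,350)
cv2.imwrite('pics/e.png',np.hstack([f(W,cw[0],cw[1],70)[:, :],f(s,ps[0],ps[1],40)])[...,::-1])
E
```

```text
13.3 [ 0.52611289 -0.22881079  0.1269725 ] [-3.14158579e+00  5.67169242e-04  2.16365838e+00] [-2.84780544  0.31499092  5.03139518] [ 0.1317216   0.38887891 -0.10191975] 0.010725670760062485
w [[278.6, 211.4], [296.6, 191.9], [338.9, 146.3]]
t [[367.1, 221.1], [359.5, 220.1], [342.7, 218.0]]
s [[308.5, 304.2], [306.3, 297.8], [301.6, 284.7]]
[338 146] [342 217] [301 284]
```

View pics/e.png

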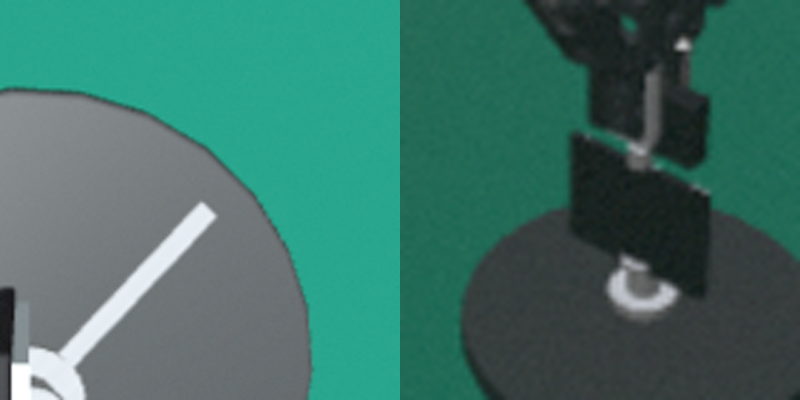

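The wrist crop shows the pointer running from (68,362) to (208,208), and the side crop shows the handle gripped. I fit the pointer's direction to check the angle.

```bash
python3 - <<'E'
from h import *
import pickle
W,t,s=pickle.load(open('e.pkl','rb'))
g=W['color'].astype(int); m=np.zeros(g.shape[:2],bool); m[145:198,294:346]=g[145:198,294:346].min(2)>170
ys,xs=np.nonzero(m);print(len(xs))
for z in(.014,.018,.024):
    p=np.array([onz(W,u,v,z)[:2] for u,v in zip(xs,ys)],np.float32);f=cv2.fitLine(p,2,0,.01,.01).ravel()
    if f[1]<0:f[:2]*=-1
    ax=np.array([.5263,-.2288]);sp=np.array([.5788,.1843]);n=np.array([-f[1],f[0]])
    print(z,np.arctan2(f[1],f[0]),'axis off',n@(ax-f[2:]),'spool off line mm',1e3*n@(sp-f[2:]))
c,p=fit(W,(255,100,380,240),lambda c:(c[...,1]-c[...,0]<50),.012);k=(c[:,0]>300)&(c[:,1]>101)&(c[:,0]<379)&(c[:,1]<239)
print(circ(p[k]))
g=t['color'].astype(int); sub=g[208:232,336:366].min(2); ys,xs=np.nonzero(sub>130);print(len(xs),xs+336,ys+208)
E
```

```text
497
0.014 1.4321538 axis off 0.0018581851516654467 spool off line mm 6.951864441263158
0.018 1.4321538 axis off 0.0008997013624507432 spool off line mm 5.99338065890365
0.024 1.432154 axis off -0.0005380752995810014 spool off line mm 4.555500191048924
[ 0.52555356 -0.22926095  0.0740812 ]
235 [362 363 364 365 362 363 364 365 361 362 363 364 365 361 362 363 364 365
 360 361 362 363 364 365 360 361 362 363 364 365 359 360 361 362 363 364
 365 359 360 361 362 363 364 365 358 359 360 361 362 363 364 365 358 359
 360 361 362 363 364 365 343 344 345 346 347 348 349 357 358 359 360 361
 362 363 364 365 344 345 346 347 348 349 350 351 352 353 354 355 357 358
 359 360 361 362 363 364 365 351 352 353 354 355 357 358 359 360 361 362
 363 364 365 356 357 358 359 360 361 362 363 364 365 355 356 357 358 359
 360 361 362 363 364 365 355 356 357 358 359 360 361 362 363 364 365 354
 355 356 357 358 359 360 361 362 363 364 365 354 355 356 357 358 359 360
 361 362 363 364 353 354 355 356 357 358 359 360 361 362 363 364 353 354
 355 356 357 358 359 360 361 362 363 352 353 354 355 356 357 358 359 360
 36
[... 403 characters left out ...]
8 218 218 218 218 218 218 218 218 218
 218 218 218 218 219 219 219 219 219 219 219 219 219 219 219 219 219 219
 219 219 219 219 219 219 219 220 220 220 220 220 220 220 220 220 220 220
 220 220 220 221 221 221 221 221 221 221 221 221 221 222 222 222 222 222
 222 222 222 222 222 222 223 223 223 223 223 223 223 223 223 223 223 224
 224 224 224 224 224 224 224 224 224 224 224 225 225 225 225 225 225 225
 225 225 225 225 226 226 226 226 226 226 226 226 226 226 226 226 227 227
 227 227 227 227 227 227 227 227 227 228 228 228 228 228 228 228 228 228
 228 228 228 229 229 229 229 229 229 229 229 229 229 229 230 230 230 230
 230 230 230 230 230 230 230 230 231 231 231 231 231 231 231 231 231 231
 231]
```

```bash
python3 - <<'E'
from h import *
import pickle
W,t,s=pickle.load(open('e.pkl','rb'));d=pickle.load(open('w6.pkl','rb'))
def ptr(d,x0,x1,y0,y1):
    g=d['color'].astype(int);m=np.zeros(g.shape[:2],bool);m[y0:y1,x0:x1]=g[y0:y1,x0:x1].min(2)>165
    ys,xs=np.nonzero(m);p=np.array([onz(d,u,v,.018)[:2] for u,v in zip(xs,ys)],np.float32);f=cv2.fitLine(p,2,0,.01,.01).ravel();return len(xs),np.arctan(f[1]/f[0]),f[2:]
print('rest ptr',ptr(d,300,345,158,180))
print('now',ptr(W,296,346,145,196))
# foot in W
c,r=ray(W,280,210)
for q in[(.526+.085*np.cos(-.2555),-.229+.085*np.sin(-.2555)),(.526+.12*np.cos(-.2555),-.229+.12*np.sin(-.2555))]:print(proj(W,[*q,.012]))
g=W['color'].astype(int)
E1=[];E2=[]
for r in np.arange(.08,.125,.004):
    L=[(r*np.cos(-.2555)+k*np.sin(.2555)+.526,r*np.sin(-.2555)+k*np.cos(.2555)-.2288) for k in np.arange(-.04,.04,.0005)]
    uv=proj(W,[[*l,.012] for l in L]).round().astype(int)
    ok=[(0<=u<560 and 0<=v<420 and g[v,u,1]-g[v,u,0]<50) for u,v in uv]; i=np.nonzero(ok)[0]
    if len(i): E1.append(L[i.min()]);E2.append(L[i.max()])
for E in(E1,E2):
    f=cv2.fitLine(np.array(E,np.float32),2,0,.01,.01).ravel();print('foot',len(E),np.arctan(f[1]/f[0]),np.array(E)[:3].tolist())
# top-camera foot and pointer
g=t['color'].astype(int);
ys,xs=np.nonzero(g[214:224,338:356].min(2)>120);print(list(zip(xs+338,ys+214)))
w=g[214:224,338:356].min(2).astype(float)-60;w[w<0]=0
P=[]
for i,u in enumerate(range(344,354)):
    col=w[:,u-338];P.append(onz(t,u,214+(col*np.arange(10)).sum()/col.sum(),.018)[:2])
f=cv2.fitLine(np.array(P,np.float32),2,0,.01,.01).ravel();print('top ptr',np.arctan(f[1]/f[0]),f)
E
```

```text
rest ptr (203, np.float32(-0.06967243), array([ 0.568111  , -0.23405898], dtype=float32))
now (493, np.float32(1.4336867), array([ 0.5329361 , -0.18720266], dtype=float32))
[[346.91268643 283.53353785]]
[[372.37532305 310.85486512]]
foot 12 -0.25550422 [[0.5932937958132729, -0.28771981877977515], [0.5971639440213993, -0.2887307356147007], [0.6010340922295256, -0.28974165244962624]]
foot 12 -0.25507176 [[0.6097211943808131, -0.22482991039772082], [0.6135913425889394, -0.22584082723264637], [0.6174614907970659, -0.22685174406757191]]
[(np.int64(344), np.int64(217)), (np.int64(343), np.int64(218)), (np.int64(344), np.int64(218)), (np.int64(345), np.int64(218)), (np.int64(346), np.int64(218)), (np.int64(347), np.int64(218)), (np.int64(348), np.int64(218)), (np.int64(349), np.int64(218)), (np.int64(350), np.int64(218)), (np.int64(351), np.int64(218)), (np.int64(352), np.int64(218)), (np.int64(343), np.int64(219)), (np.int64(344), np.int64(219)), (np.int64(345), np.int64(219)), (np.int64(346), np.int64(219)), (np.int64(347), np.int64(219)), (np.int64(348), np.int64(219)), (np.int64(349), np.int64(219)), (np.int64(350), np.int64(219)), (np.int64(351), np.int64(219)), (np.int64(352), np.int64(219)), (np.int64(353), np.int64(219)), (np.int64(354), np.int64(219)), (np.int64(355), np.int64(219)), (np.int64(350), np.int64(220)), (np.int64(351), np.int64(220)), (np.int64(352), np.int64(220)), (np.int64(353), np.int64(220)), (np.int64(354), np.int64(220)), (np.int64(355), np.int64(220)), (np.int64(355), np.int64(222)), (np.int64(355), np.int64(223))]
top ptr 1.5089171 [ 0.06183975  0.9980861   0.5325223  -0.18008175]
```

The pointer reads 1.433 against a target of 1.444, and the change from rest implies q≈0.752 against 0.759, so the mirror lags about 0.4° in the grip. I correct by that amount and recheck, including for creep.

Request:
carry_out(commands=[[0,0,0,0,0,0.4],[0,0,0,0,0,0],[0,0,0,0,0,0],[0,0,0,0,0,0],[0,0,0,0,0,0]])

```text
time_s: 14.08
position: [0.5261, -0.2288, 0.1269]
tcp_rot: [-3.142, 0.001, 2.171]
contact_force: [-2.3, 0.4, 6.0]
finger_gap: 0.0108
grasp_force: 60.4
```

```bash
cat > p.py <<'E'
from h import *
def go():
    d=cam('wrist');g=d['color'].astype(int);m=np.zeros(g.shape[:2],bool);x0,x1,y0,y1=296,346,145,196;m[y0:y1,x0:x1]=g[y0:y1,x0:x1].min(2)>165
    ys,xs=np.nonzero(m);p=np.array([onz(d,u,v,.018)[:2] for u,v in zip(xs,ys)],np.float32);f=cv2.fitLine(p,2,0,.01,.01).ravel();o=arm.get_obs();print(o['time_s'],len(xs),np.arctan(f[1]/f[0]),o['tcp_rot'][2],o['grasp_force'])
E
python3 -c "from p import go;go();go();go()"
```

```text
14.125 497 1.4483138 2.1706731678376965 60.41924715042114
14.175 497 1.4483131 2.1706311108354988 60.41876435279846
14.225 497 1.448314 2.170616702878478 60.418798327445984
```

Request:
carry_out(commands=[[0,0,0,0,0,0],[0,0,0,0,0,0],[0,0,0,0,0,0],[0,0,0,0,0,0],[0,0,0,0,0,0]])

```text
time_s: 14.85
position: [0.5261, -0.2288, 0.127]
tcp_rot: [3.142, 0.001, 2.171]
contact_force: [-1.9, -0.5, 4.7]
finger_gap: 0.0108
grasp_force: 60.4
```

```bash
python3 -c "from p import go;go();go()"
```

```text
14.9 497 1.4483143 2.170653240361488 60.41884124279022
14.95 497 1.4483141 2.170624804390828 60.41898965835571
```

The angle is steady, and after removing the rest-angle bias the sight is at 1.443 against a target of 1.444. Handing in.

```bash
python3 -c "
from cell import arm;print(arm.job_done())"
```

```text
the job is handed in; nothing more can be done
None
```

The spool is fully home on the spindle and released, and the gripper is holding the mirror with its line of sight, as measured by the pointer, within about 0.001 rad of the band; the job was handed in at about 15 s.

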